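# Isolate the finned adapter and discharge it

## Robot

A 6-joint arm with a two-finger parallel gripper is mounted at the origin on the work surface. World frame = base frame: x ahead of the robot, y to its left, z up, the work surface at z = 0. Lengths are in m, angles in rad, forces in N, time in s.
With the tool pointing down it reaches from about 0.3 to 0.875 m from the base axis. Payload 6.4 kg.
Tool frame: the origin (TCP) lies midway between the tips of the shut fingers; the grasp point (between the pads) lies 19 mm behind it; z points along the fingers, y is the line along which they close (so a half turn about z gives the same grasp; the last joint's range is limited). The gripper opens to 85 mm and grips with 20 to 120 N. Pads are 22 mm wide; open, the fingers measure 114 mm over their backs; the gripper's body (76 mm by 85 mm) begins 54 mm behind the grasp point. The pads swing forward as they close: fully open they stand 13 mm farther back than shut.
Start: joints at [-0.206, 0.181, 1.607, -0, 1.354, -0.206], TCP at [0.575, 0, 0.231] pointing down, gripper open.
Joint ranges: [-2.99, 2.99], [-0.89, 2.07], [0.3, 2.58], [-1.14, 4.28], [0, 2.63], [-3.12, 3.12]. Speed limits (rad/s): [2.57, 2.57, 3.01, 3.14, 3.14, 3.14].

## Interface

Orientations are given as a unit quaternion [w, x, y, z].
In Python, from bench import ctrl, vision, workorder gives the robot as it stands. The module is installed in compiled form; this text tells all that it offers.
- The arm moves only by the tool servo_tool, never from a script. Its argument "steps" is a list of rows, each an object of numbers: "dx", "dy", "dz": the shift along the world's x, y, z as a fraction of full scale; "wx", "wy", "wz": the turn, a rotation vector about the world's x, y, z as a fraction of full scale. A call has exactly 5 rows; each row is the pose to reach, as a shift and turn from the pose commanded when the call began, turning the shorter way round; what a row does not reach only later rows make up. Full scale, the value 1, is 100 mm for a shift and pi rad for a turn. A row lasts 1/12 s, in which the tool goes at most 41.7 mm and 7.16 degrees, less where a joint would pass 70% of its speed; a pose out of reach is approached as far as the arm can. A call with a number of a shift or a turn outside -1 to 1 is refused whole. A call with a gripper value outside its range is refused whole. "jaw" is the opening, from 0 (shut) to 1 (fully open), set as the call begins (left out, the last holds). The fingers move at their own pace and stop on an object; the grip force is fixed at half the most. Time passes only in rows, so rows that repeat a pose let the fingers close, or fill a call up. It gives the time, the measured TCP pose, the force, the opening and the grip force at its end, in the units of the state.
- ctrl.get_obs(): the state, without advancing time (a new reading comes with each control period).
- vision.camera(name): name is "scene" or "side" or "wrist"; returns a dict with "frame" (480x640x3 uint8, red, green, blue), "vfov" (degrees; the focal length in pixels is half the picture's height over the tangent of half this angle, whatever the lens; pixels are square), "cx", "cy" (the principal point, pixels), "camera_from_world" (4x4, takes a point from world to camera coordinates). Camera axes: x right, y up, looking along -z (the intrinsics and any distortion apply to the point x, -y, -z); pixel columns grow to the right and rows downward; lengths in m; the calibration is good to about 2 mm. A picture is of the moment at which its call begins. There is no depth.
- workorder.hand_in(): hands the job in; it is judged then, once.
The state is a dict: "time_s": time; "q": joint angles; "dq": joint speeds; "joint_efforts": joint torques, N m; "eef_pos": TCP position; "eef_rot": TCP orientation; "wrist_force": force on the tool from outside, world axes, zero at the start; "torque": the same for the moment, N m; "opening": opening from 0.0 (shut) to 1.0 (fully open); "grasp_force": force on a finger pad.
Only numpy, scipy, OpenCV 4.12 (cv2) and the standard library are available. Lean on these libraries where they do the work, as an engineer would, in place of code of your own. Each camera call takes 0.05 s, during which the arm holds its last target. There are 200 camera calls.

## Task

Make the finned power adapter safe to work on: find which outlet of the four-way strip it is plugged into and push that outlet's paddle fully over to off (away from the robot), leaving the other three outlets on. Only then push the round plunger of the discharge box all the way down, hold it there for about a second and let it come back up. Do not shift any of the loose things on the bench.

Things in the scene. Friction and masses are not known exactly. Their poses are not given: they have to be found in the camera images.
- strip: Four-way outlet strip, fixed: aluminium base 200 (x) by 300 (y) by 20 mm high with four grey switch housings (100 along x, 58 wide, tops 66 mm above the bench) and beyond each (+x) a white socket pad. Origin: on the bench under the middle of the row of paddle pivots; x points from paddles to sockets (away from the robot), y along the row to the left. Its place and yaw (up to 0.2 rad) vary.
- paddle_1 (a joint): Paddle of socket 1: black blade 85 mm long from its pivot, 12 mm thick, outer 45 mm 30 mm wide. Pivot along strip y, 65 mm above the bench at strip x = 0, y = +105 mm (paddles 70 mm apart). Rad: 0 = on, leaning 0.6 towards the robot (-x); 1.2 = fully off, leaning 0.6 away (+x), at its stop; tip 135 mm high at both ends, 150 upright. No spring; 0.14 N m of friction holds it.
- socket_1 (a point): Centre of the top face of the first (leftmost seen from the robot, at +y of the strip) socket pad, 24 mm above the bench, 95 mm beyond (+x) the pivot of paddle 1, in line with it; the unit standing on this pad is fed through paddle 1.
- paddle_2 (a joint): Paddle of socket 2: black blade 85 mm long from its pivot, 12 mm thick, outer 45 mm 30 mm wide. Pivot along strip y, 65 mm above the bench at strip x = 0, y = +35 mm (paddles 70 mm apart). Rad: 0 = on, leaning 0.6 towards the robot (-x); 1.2 = fully off, leaning 0.6 away (+x), at its stop; tip 135 mm high at both ends, 150 upright. No spring; 0.14 N m of friction holds it.
- socket_2 (a point): Centre of the top face of the second socket pad, 24 mm above the bench, 95 mm beyond (+x) the pivot of paddle 2, in line with it; the unit standing on this pad is fed through paddle 2.
- paddle_3 (a joint): Paddle of socket 3: black blade 85 mm long from its pivot, 12 mm thick, outer 45 mm 30 mm wide. Pivot along strip y, 65 mm above the bench at strip x = 0, y = -35 mm (paddles 70 mm apart). Rad: 0 = on, leaning 0.6 towards the robot (-x); 1.2 = fully off, leaning 0.6 away (+x), at its stop; tip 135 mm high at both ends, 150 upright. No spring; 0.14 N m of friction holds it.
- socket_3 (a point): Centre of the top face of the third socket pad, 24 mm above the bench, 95 mm beyond (+x) the pivot of paddle 3, in line with it; the unit standing on this pad is fed through paddle 3.
- paddle_4 (a joint): Paddle of socket 4: black blade 85 mm long from its pivot, 12 mm thick, outer 45 mm 30 mm wide. Pivot along strip y, 65 mm above the bench at strip x = 0, y = -105 mm (paddles 70 mm apart). Rad: 0 = on, leaning 0.6 towards the robot (-x); 1.2 = fully off, leaning 0.6 away (+x), at its stop; tip 135 mm high at both ends, 150 upright. No spring; 0.14 N m of friction holds it.
- socket_4 (a point): Centre of the top face of the fourth (rightmost seen from the robot, at -y of the strip) socket pad, 24 mm above the bench, 95 mm beyond (+x) the pivot of paddle 4, in line with it; the unit standing on this pad is fed through paddle 4.
- finned_adapter: The power adapter to be made safe: grey plastic, 58 x 50 mm, 82 mm high (the tallest unit), the upper 62 mm being four upright parallel cooling fins (5 mm thick, 10 mm gaps, running along x). Origin at the centre of its underside, on a socket pad, 24 mm above the bench; which socket it is in changes each time. Plugged in firmly: it does not come out.
- block_adapter: Another unit: plain smooth grey block with no fins, 58 x 50 x 45 mm high. Origin at the centre of its underside, on a socket pad, 24 mm above the bench; which socket it is in changes each time. Plugged in firmly: it does not come out.
- round_plug: Another unit: round grey plug, 52 mm across, 55 mm high, tapering to the top. Origin at the centre of its underside, on a socket pad, 24 mm above the bench; which socket it is in changes each time. Plugged in firmly: it does not come out.
- flat_plug: Another unit: flat grey plug 58 x 50 x 24 mm with a low wire-like pull loop on top. Origin at the centre of its underside, on a socket pad, 24 mm above the bench; which socket it is in changes each time. Plugged in firmly: it does not come out.
- discharge_box: Discharge box, fixed: grey box 90 x 90 x 55 mm high with a steel collar and a round plunger on top and two small brass terminals on the side towards the robot. Origin at the centre of its underside. It stands to the left or to the right of the strip; the blue soldering station stands on the other side.
- plunger (a joint): Travel of the sprung discharge plunger, straight down, in m: 0 = up, 0.015 = all the way down at its stop. A spring pushes it back up: about 3 N at the start of the stroke, 9 N at the bottom.
- plunger_top (a point): Centre of the top face of the plunger's black mushroom head (56 mm across, 14 mm thick, flat top 40 mm across). 98 mm above the bench when up, 83 mm when fully down.
- solder_station: Bystander: blue soldering station 90 x 90 x 78 mm high, fixed, with a black knob. Origin under its centre.
- transformer: Bystander, loose: white wound toroidal transformer, 92 mm across, 38 mm high, between strip and robot. Origin under its centre.
- screwdriver: Bystander, loose: screwdriver lying in front of the strip, across the robot's view. Origin under its middle.
- spool: Bystander, loose: metal solder spool, 60 mm across, 50 mm high, standing. Origin under its centre.
- flux_jar: Bystander, loose: jar, 60 mm across, 70 mm high. Origin under its centre.
- multimeter: Bystander, loose: yellow multimeter lying flat, 85 x 170 x 43 mm, far to the right. Origin under its centre.
- heatsink: Bystander, loose: bare aluminium heat sink lying on the bench itself (not plugged in), 60 x 100 x 38 mm. Origin under its centre.
- mug: Bystander, loose: white mug, 80 mm across, 90 mm high, far to the left. Origin under its centre.

How it is judged:
By the outcome, as a careful person would: the job done as asked, in the order asked, and still so for the second after the job is handed in, with the robot touching nothing.
It also fails if it takes over 43 s, if anything falls off the work surface, if the arm or the gripper's body presses on something with over 40 N, if the wrist force passes 120 N, or if a joint passes its speed limit or range.

## Working session

There is one attempt and no reset: what is moved stays moved. The work goes in short steps, Python scripts to look and compute and a tool call to move; the robot and the scene stay as the last step left them, time stands still between calls to the robot, and variables do not carry over. Pictures are saved under pics/ and viewed, at most 10 in all, crops included, and the job is handed in when it is done.

Besides the shell and the picture viewer there is one more tool, called after "Emit:" in YAML: its name, and indented under it one key for each argument. servo_tool: Moves the arm, as the interface text tells. Its arguments: {"type":"object","properties":{"steps":{"type":"array","items":{"type":"object","properties":{"dx":{"type":"number"},"dy":{"type":"number"},"dz":{"type":"number"},"wx":{"type":"number"},"wy":{"type":"number"},"wz":{"type":"number"}}}},"jaw":{"type":"number"}},"required":["steps"]}

```bash
mkdir -p pics; cat > h.py <<'E'
import numpy as np, cv2, pickle
def K(c):
    f=240/np.tan(np.radians(c['vfov'])/2); return f
def proj(c,P):
    P=np.atleast_2d(P); T=np.array(c['camera_from_world']); q=P@T[:3,:3].T+T[:3,3]; f=K(c)
    return np.c_[c['cx']+f*q[:,0]/-q[:,2], c['cy']-f*q[:,1]/-q[:,2]]
def ray(c,u,v,z):
    T=np.array(c['camera_from_world']); f=K(c); d=T[:3,:3].T@np.array([(u-c['cx'])/f,-(v-c['cy'])/f,-1]); o=-T[:3,:3].T@T[:3,3]
    return o+d*(z-o[2])/d[2]
E
python3 - <<'E'
from bench import ctrl, vision
import cv2,pickle
C={}
for n in("scene","side","wrist"):
    c=vision.camera(n);C[n]=c;cv2.imwrite(f'pics/{n}0.png',c['frame'][:,:,::-1]);print(n,{k:v for k,v in c.items() if k!='frame'})
pickle.dump(C,open('c0.pkl','wb'));print(ctrl.get_obs())
E
```

```text
scene {'vfov': 44.29543986618451, 'cx': 314.44233950055644, 'cy': 241.6680022563464, 'camera_from_world': array([[-0.87519264,  0.48376463, -0.00310143,  0.4762839 ],
       [-0.40671278, -0.73229423,  0.54619582,  0.17499028],
       [ 0.26195906,  0.47928796,  0.83765178, -1.82008405],
       [ 0.        ,  0.        ,  0.        ,  1.        ]])}
side {'vfov': 48.132144643837975, 'cx': 315.6889489442983, 'cy': 236.07556329899896, 'camera_from_world': array([[ 0.70200997, -0.71215569,  0.00403299, -0.36699815],
       [ 0.46570685,  0.4633418 ,  0.75394396, -0.33568867],
       [-0.53879414, -0.52739799,  0.65692635, -0.99014253],
       [ 0.        ,  0.        ,  0.        ,  1.        ]])}
wrist {'vfov': 63.51596387271652, 'cx': 322.75602591810633, 'cy': 236.0008662635582, 'camera_from_world': array([[ 9.99999822e-01, -4.39725605e-04, -4.03685908e-04,
        -5.73891989e-01],
       [ 3.15350459e-04,  9.63365053e-01, -2.68193354e-01,
         3.51471784e-02],
       [ 5.06828381e-04,  2.68193179e-01,  9.63365020e-01,
        -3.78739508e-01],
       [ 0.00000000e+00,  0.00000000e+00,  0.00000000e+00,
         1.00000000e+00]])}
{'time_s': 0.15, 'q': array([-2.06277413e-01,  1.81396283e-01,  1.60780059e+00, -8.99281737e-06,
        1.35380059e+00, -2.06304369e-01]), 'dq': array([-0.00054092, -0.0024622 , -0.00355294,  0.0002694 , -0.00106239,
        0.00138579]), 'joint_efforts': array([ 1.94259010e-03, -4.45260644e+01, -3.51692533e+01, -1.26067753e-04,
        5.82284134e-03,  2.14055274e-05]), 'eef_pos': array([5.74562730e-01, 1.19132147e-04, 2.30565780e-01]), 'eef_rot': array([-5.85476294e-04,  7.07096390e-01,  7.07116824e-01, -3.88084569e-04]), 'wrist_force': array([-0.09490444, -0.71785796,  0.69755373]), 'torque': array([-0.02045599,  0.05013514, -0.02001723]), 'grasp_force': 0.0, 'opening': 0.997726409772556}
```

View pics/scene0.png

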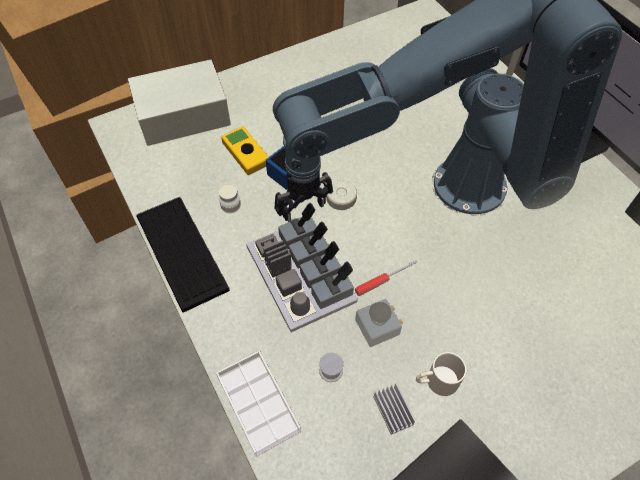

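View pics/side0.png

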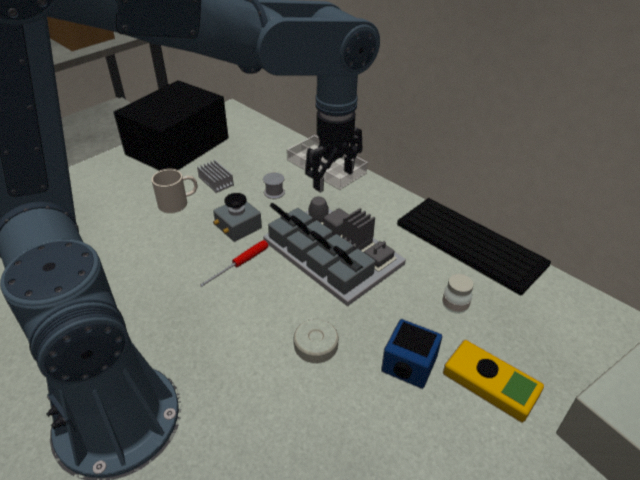

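View pics/wrist0.png

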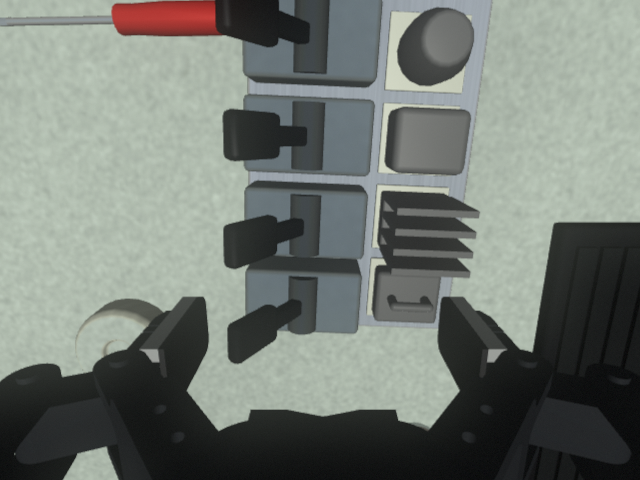

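The wrist view shows the finned unit third from the left (fins around 430,235), so it is fed by paddle 3, whose blade is at about (250,240) and pivot at (304,225). The side view shows the discharge box on the left, with its plunger head at about (235,201); in the scene view the head is at about (380,311).

```bash
python3 - <<'E'
from h import *
C=pickle.load(open('c0.pkl','rb'));w,s,d=C['wrist'],C['scene'],C['side']
for p in[(308,35),(307,135),(304,225),(303,305)]: print('pivot',p,ray(w,*p,.069).round(4))
# wrist: socket pads / housings hull; paddle-end black blobs
g=w['frame'].astype(int);m=((g.max(2)<45)).astype(np.uint8);m[:,:215]=0;m[:,285:]=0;m[400:]=0
n,l,st,ce=cv2.connectedComponentsWithStats(m)
for i in range(1,n):
    if st[i,4]>400: print('blade',st[i],ce[i].round(1),ray(w,*ce[i],.118).round(4))
for p in[(236,196)]: print('side head z.098',ray(d,*p,.098).round(4))
for p in[(380,311)]: print('scene head z.098',ray(s,*p,.098).round(4))
for n,c,b in(('scene',s,(340,280,110,80)),('side',d,(195,175,90,75))):
    x,y,W,H=b;cv2.imwrite(f'pics/{n}crop.png',cv2.resize(c['frame'][y:y+H,x:x+W,::-1],None,fx=5,fy=5,interpolation=cv2.INTER_CUBIC))
a=cv2.imread('pics/scenecrop.png');b=cv2.imread('pics/sidecrop.png');o=np.zeros((800,550,3),np.uint8);o[:400,:550]=a;o[400:775,:450]=b;cv2.imwrite('pics/crops.png',cv2.resize(o,(412,600)))
cv2.imwrite('pics/two.png',np.hstack([cv2.resize(a,(400,291)),cv2.resize(b,(349,291))]))
E
```

```text
pivot (308, 35) [0.5634 0.1315 0.069 ]
pivot (307, 135) [0.5619 0.0624 0.069 ]
pivot (304, 225) [ 0.5587 -0.0082  0.069 ]
pivot (303, 305) [ 0.5569 -0.079   0.069 ]
blade [ 216    0   69   47 2540] [252.4  20.4] [0.5322 0.129  0.118 ]
blade [ 247  111   38   48 1411] [265.5 134.6] [0.5373 0.0634 0.118 ]
blade [ 247  216   38   47 1192] [265.5 236.9] [ 0.5347 -0.0045  0.118 ]
blade [246 304  39  25 530] [270.  315.1] [ 0.5356 -0.0635  0.118 ]
side head z.098 [0.5105 0.2679 0.098 ]
scene head z.098 [0.5048 0.2688 0.098 ]
```

View pics/two.png

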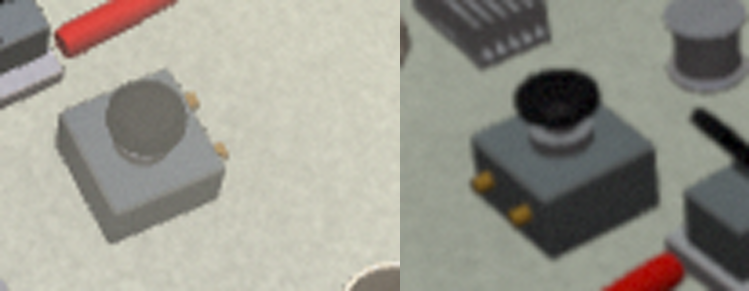

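The head estimates from the two views agree within about 6 mm, at (0.507, 0.268). The pivots come out 70.5 mm apart, which fits the given 70 mm. The strip's yaw is about -0.03 and paddle 3's pivot is near (0.559, -0.008). I'll shut the jaw and move behind paddle 3.

Emit:
servo_tool:
  jaw: 0
  steps:
    - {"dx":-0.4,"dy":-0.03}
    - {"dx":-0.8,"dy":-0.07}
    - {"dx":-1.0,"dy":-0.07}
    - {"dx":-1.0,"dy":-0.07}
    - {"dx":-1.0,"dy":-0.07}

```text
$.steps[0]: bad value
```

Emit:
servo_tool:
  steps:
    - {"dx":-0.1,"dz":0}
    - {"dx":-0.1,"dz":-0.3}
    - {"dx":-0.1,"dz":-0.6}
    - {"dx":-0.1,"dz":-0.9}
    - {"dx":-0.1,"dz":-1.0}

```text
$.steps[0]: bad value
```

Emit:
servo_tool:
  steps:
    - {"dz":-0.1}
    - {"dz":-0.25}
    - {"dz":-0.25}
    - {"dz":-0.25}
    - {"dz":-0.25}

```text
$.steps[0]: bad value
```

```bash
python3 - <<'E'
from bench import ctrl, vision
import cv2,numpy as np,pickle
w=vision.camera('wrist');s=vision.camera('side')
pickle.dump(dict(wrist=w,side=s),open('c1.pkl','wb'))
cr=cv2.resize(s['frame'][150:320,200:420],(528,408))
o=np.hstack([cv2.resize(w['frame'],(400,300)),cv2.resize(cr,(388,300))]);cv2.imwrite('pics/p1.png',o[:,:,::-1])
b=ctrl.get_obs();print(b['eef_pos'],b['wrist_force'],b['opening'],b['time_s'])
E
```

```text
[5.74753039e-01 7.14094192e-05 2.30859051e-01] [-0.78391386 -0.2573751  -0.10261595] 1.0012406554127264 0.25
```

View pics/p1.png

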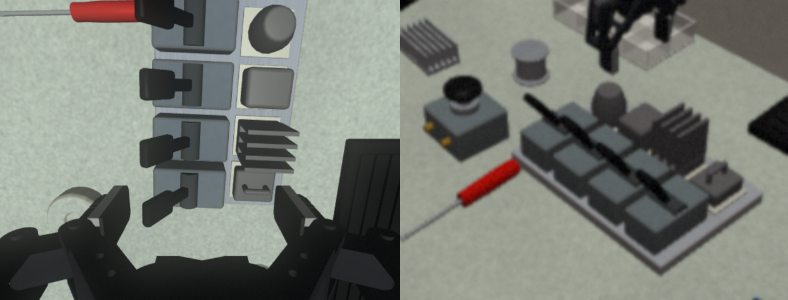

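The arm hasn't moved because the rows were refused; they probably need all six keys. The side crop confirms the order round, block, finned, flat.

Emit:
servo_tool:
  jaw: 0
  steps:
    - {"dx":-0.4,"dy":-0.03,"dz":0,"wx":0,"wy":0,"wz":0}
    - {"dx":-0.8,"dy":-0.07,"dz":0,"wx":0,"wy":0,"wz":0}
    - {"dx":-1.0,"dy":-0.07,"dz":0,"wx":0,"wy":0,"wz":0}
    - {"dx":-1.0,"dy":-0.07,"dz":0,"wx":0,"wy":0,"wz":0}
    - {"dx":-1.0,"dy":-0.07,"dz":0,"wx":0,"wy":0,"wz":0}

```text
time_s: 0.67
eef_pos: [0.4747, -0.007, 0.2316]
eef_rot: [0.0, 0.707, 0.707, 0.0]
wrist_force: [-0.5, -0.5, 0.4]
opening: 0.304
grasp_force: 0.0
```

Emit:
servo_tool:
  steps:
    - {"dx":-0.1,"dy":0,"dz":0,"wx":0,"wy":0,"wz":0}
    - {"dx":-0.1,"dy":0,"dz":-0.3,"wx":0,"wy":0,"wz":0}
    - {"dx":-0.1,"dy":0,"dz":-0.6,"wx":0,"wy":0,"wz":0}
    - {"dx":-0.1,"dy":0,"dz":-0.9,"wx":0,"wy":0,"wz":0}
    - {"dx":-0.1,"dy":0,"dz":-1.0,"wx":0,"wy":0,"wz":0}

```text
time_s: 1.08
eef_pos: [0.4627, -0.0063, 0.1275]
eef_rot: [-0.003, 0.707, 0.707, -0.002]
wrist_force: [-1.5, 0.5, -0.8]
opening: -0.002
grasp_force: 0.0
```

Emit:
servo_tool:
  steps:
    - {"dx":0,"dy":0,"dz":-0.1,"wx":0,"wy":0,"wz":0}
    - {"dx":0,"dy":0,"dz":-0.25,"wx":0,"wy":0,"wz":0}
    - {"dx":0,"dy":0,"dz":-0.25,"wx":0,"wy":0,"wz":0}
    - {"dx":0,"dy":0,"dz":-0.25,"wx":0,"wy":0,"wz":0}
    - {"dx":0,"dy":0,"dz":-0.25,"wx":0,"wy":0,"wz":0}

```text
time_s: 1.5
eef_pos: [0.4662, -0.0073, 0.1076]
eef_rot: [0.001, 0.707, 0.707, 0.0]
wrist_force: [0.8, -0.6, 0.2]
opening: -0.002
grasp_force: 0.0
```

```bash
python3 - <<'E'
from bench import ctrl, vision
import cv2,numpy as np,pickle
w=vision.camera('wrist');s=vision.camera('side')
cr=cv2.resize(s['frame'][150:320,200:420],(388,300))
o=np.hstack([cv2.resize(w['frame'],(400,300)),cr]);cv2.imwrite('pics/p2.png',o[:,:,::-1])
b=ctrl.get_obs();print(b['eef_pos'],b['wrist_force'],b['opening'],b['time_s'])
E
```

```text
[ 0.46614929 -0.00724774  0.10769869] [-0.40157831  0.35279854 -0.32934214] -0.00016469094156499895 1.6
```

View pics/p2.png

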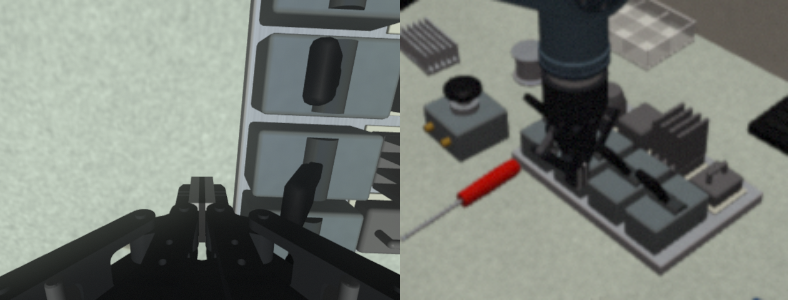

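The shut fingers, at (200,190) in the left half, are level with paddle 3's blade at (300,200) and just on the robot side of it. I'll push along +x.

Emit:
servo_tool:
  steps:
    - {"dx":0.14,"dy":0,"dz":0,"wx":0,"wy":0,"wz":0}
    - {"dx":0.28,"dy":0,"dz":0,"wx":0,"wy":0,"wz":0}
    - {"dx":0.42,"dy":0,"dz":0,"wx":0,"wy":0,"wz":0}
    - {"dx":0.56,"dy":0,"dz":0,"wx":0,"wy":0,"wz":0}
    - {"dx":0.7,"dy":0,"dz":0,"wx":0,"wy":0,"wz":0}

```text
time_s: 2.02
eef_pos: [0.5386, -0.008, 0.1113]
eef_rot: [0.003, 0.707, 0.707, 0.001]
wrist_force: [-3.6, -1.8, 23.9]
opening: -0.004
grasp_force: 18.0
```

Emit:
servo_tool:
  steps:
    - {"dx":0.06,"dy":0,"dz":0,"wx":0,"wy":0,"wz":0}
    - {"dx":0.12,"dy":0,"dz":0,"wx":0,"wy":0,"wz":0}
    - {"dx":0.18,"dy":0,"dz":0,"wx":0,"wy":0,"wz":0}
    - {"dx":0.24,"dy":0,"dz":0,"wx":0,"wy":0,"wz":0}
    - {"dx":0.24,"dy":0,"dz":0,"wx":0,"wy":0,"wz":0}

```text
time_s: 2.43
eef_pos: [0.5599, -0.0072, 0.1066]
eef_rot: [0.0, 0.707, 0.707, 0.0]
wrist_force: [-0.6, -0.4, -0.3]
opening: -0.006
grasp_force: 0.0
```

Emit:
servo_tool:
  steps:
    - {"dx":0.02,"dy":0,"dz":0,"wx":0,"wy":0,"wz":0}
    - {"dx":0.04,"dy":0,"dz":0,"wx":0,"wy":0,"wz":0}
    - {"dx":0.06,"dy":0,"dz":0,"wx":0,"wy":0,"wz":0}
    - {"dx":0.08,"dy":0,"dz":0,"wx":0,"wy":0,"wz":0}
    - {"dx":0.08,"dy":0,"dz":0,"wx":0,"wy":0,"wz":0}

```text
time_s: 2.85
eef_pos: [0.5668, -0.0067, 0.1058]
eef_rot: [-0.001, 0.707, 0.707, -0.0]
wrist_force: [-2.2, 0.1, -1.4]
opening: 0.003
grasp_force: 1.1
```

```bash
python3 - <<'E'
from bench import ctrl, vision
import cv2,numpy as np,pickle
w=vision.camera('wrist');s=vision.camera('side')
cr=cv2.resize(s['frame'][170:300,250:418],(388,300))
o=np.hstack([cv2.resize(w['frame'],(400,300)),cr]);cv2.imwrite('pics/p3.png',o[:,:,::-1])
b=ctrl.get_obs();print(b['eef_pos'],b['wrist_force'],b['opening'],b['time_s'])
E
```

```text
[ 0.56688779 -0.00677425  0.10607459] [-3.289166   -0.07563743 -1.03340987] 0.00045707092950724414 2.95
```

View pics/p3.png

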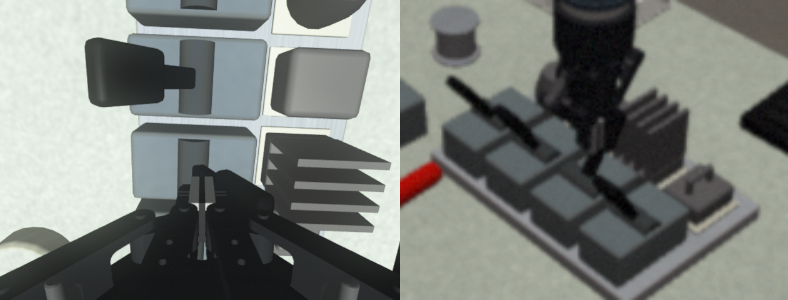

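Paddle 3 now leans away from the robot (blade around 240,190 in the left half) with light contact. I'll push on until the force rises at the stop.

Emit:
servo_tool:
  steps:
    - {"dx":0.02,"dy":0,"dz":0,"wx":0,"wy":0,"wz":0}
    - {"dx":0.04,"dy":0,"dz":0,"wx":0,"wy":0,"wz":0}
    - {"dx":0.05,"dy":0,"dz":0,"wx":0,"wy":0,"wz":0}
    - {"dx":0.05,"dy":0,"dz":0,"wx":0,"wy":0,"wz":0}
    - {"dx":0.05,"dy":0,"dz":0,"wx":0,"wy":0,"wz":0}

```text
time_s: 3.37
eef_pos: [0.5724, -0.007, 0.1064]
eef_rot: [0.0, 0.707, 0.707, 0.0]
wrist_force: [-2.0, 0.6, 0.9]
opening: -0.003
grasp_force: 0.7
```

Emit:
servo_tool:
  steps:
    - {"dx":0.01,"dy":0,"dz":0,"wx":0,"wy":0,"wz":0}
    - {"dx":0.02,"dy":0,"dz":0,"wx":0,"wy":0,"wz":0}
    - {"dx":0.03,"dy":0,"dz":0,"wx":0,"wy":0,"wz":0}
    - {"dx":0.03,"dy":0,"dz":0,"wx":0,"wy":0,"wz":0}
    - {"dx":0.03,"dy":0,"dz":0,"wx":0,"wy":0,"wz":0}

```text
time_s: 3.78
eef_pos: [0.5739, -0.007, 0.1061]
eef_rot: [-0.001, 0.707, 0.707, -0.001]
wrist_force: [-7.8, 0.4, 3.4]
opening: -0.005
grasp_force: 3.8
```

Emit:
servo_tool:
  steps:
    - {"dx":0.01,"dy":0,"dz":0,"wx":0,"wy":0,"wz":0}
    - {"dx":0.02,"dy":0,"dz":0,"wx":0,"wy":0,"wz":0}
    - {"dx":0.02,"dy":0,"dz":0,"wx":0,"wy":0,"wz":0}
    - {"dx":0.02,"dy":0,"dz":0,"wx":0,"wy":0,"wz":0}
    - {"dx":0.02,"dy":0,"dz":0,"wx":0,"wy":0,"wz":0}

```text
time_s: 4.2
eef_pos: [0.5743, -0.007, 0.1059]
eef_rot: [-0.002, 0.707, 0.707, -0.002]
wrist_force: [-13.2, -0.5, 6.9]
opening: 0.002
grasp_force: 7.7
```

The force rose to 13 N with almost no travel, so the paddle is at its stop. I'll back off and lift.

Emit:
servo_tool:
  steps:
    - {"dx":-0.08,"dy":0,"dz":0,"wx":0,"wy":0,"wz":0}
    - {"dx":-0.15,"dy":0,"dz":0.2,"wx":0,"wy":0,"wz":0}
    - {"dx":-0.15,"dy":0,"dz":0.5,"wx":0,"wy":0,"wz":0}
    - {"dx":-0.15,"dy":0,"dz":0.8,"wx":0,"wy":0,"wz":0}
    - {"dx":-0.15,"dy":0,"dz":1.0,"wx":0,"wy":0,"wz":0}

```text
time_s: 4.62
eef_pos: [0.5637, -0.0073, 0.2098]
eef_rot: [0.002, 0.707, 0.707, 0.002]
wrist_force: [0.8, 0.8, -0.0]
opening: 0.0
grasp_force: 0.0
```

Emit:
servo_tool:
  steps:
    - {"dx":0,"dy":0.1,"dz":0.2,"wx":0,"wy":0,"wz":0}
    - {"dx":-0.1,"dy":0.3,"dz":0.2,"wx":0,"wy":0,"wz":0}
    - {"dx":-0.2,"dy":0.6,"dz":0.2,"wx":0,"wy":0,"wz":0}
    - {"dx":-0.3,"dy":0.9,"dz":0.2,"wx":0,"wy":0,"wz":0}
    - {"dx":-0.3,"dy":1.0,"dz":0.2,"wx":0,"wy":0,"wz":0}

```text
time_s: 5.03
eef_pos: [0.5311, 0.0962, 0.227]
eef_rot: [0.0, 0.706, 0.708, 0.001]
wrist_force: [0.3, 0.2, -0.4]
opening: -0.004
grasp_force: 0.0
```

Emit:
servo_tool:
  steps:
    - {"dx":0,"dy":0.3,"dz":0,"wx":0,"wy":0,"wz":0}
    - {"dx":-0.1,"dy":0.6,"dz":0,"wx":0,"wy":0,"wz":0}
    - {"dx":-0.2,"dy":0.9,"dz":0,"wx":0,"wy":0,"wz":0}
    - {"dx":-0.2,"dy":1.0,"dz":0,"wx":0,"wy":0,"wz":0}
    - {"dx":-0.2,"dy":1.0,"dz":0,"wx":0,"wy":0,"wz":0}

```text
time_s: 5.45
eef_pos: [0.5122, 0.1952, 0.2267]
eef_rot: [0.0, 0.706, 0.708, 0.001]
wrist_force: [0.5, 0.5, -0.3]
opening: -0.005
grasp_force: 0.0
```

```bash
python3 - <<'E'
from bench import ctrl, vision
from h import *
w=vision.camera('wrist');s=vision.camera('side')
pickle.dump(dict(wrist=w,side=s),open('c2.pkl','wb'))
cr=cv2.resize(s['frame'][170:300,250:418],(388,300))
o=np.hstack([cv2.resize(w['frame'],(400,300)),cr]);cv2.imwrite('pics/p4.png',o[:,:,::-1])
b=ctrl.get_obs();print(b['eef_pos'],b['wrist_force'],b['time_s'],proj(w,[.507,.268,.098]))
E
```

```text
[0.5127218  0.19264129 0.22650423] [-0.77102013 -0.69919135 -0.16065721] 5.55 [[315.48027132 119.61802051]]
```

View pics/p4.png

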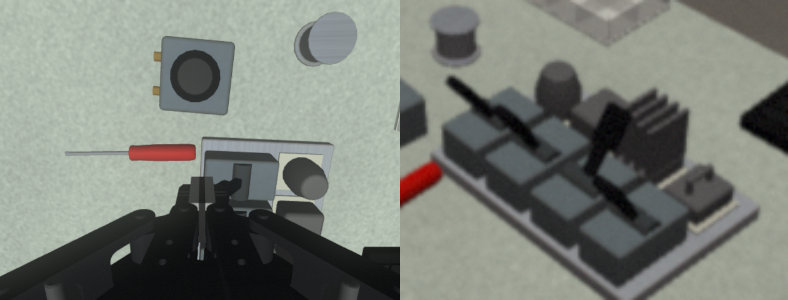

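Paddle 3 is over to off and the other three are still on. The plunger head is at (312,122) in full-size pixels against (315,120) predicted, so it is at about (0.505, 0.267). I'll go above it and then press.

Emit:
servo_tool:
  steps:
    - {"dx":-0.04,"dy":0.3,"dz":0,"wx":0,"wy":0,"wz":0}
    - {"dx":-0.08,"dy":0.6,"dz":0,"wx":0,"wy":0,"wz":0}
    - {"dx":-0.08,"dy":0.74,"dz":-0.2,"wx":0,"wy":0,"wz":0}
    - {"dx":-0.08,"dy":0.74,"dz":-0.5,"wx":0,"wy":0,"wz":0}
    - {"dx":-0.08,"dy":0.74,"dz":-0.8,"wx":0,"wy":0,"wz":0}

```text
time_s: 5.97
eef_pos: [0.5059, 0.2667, 0.1466]
eef_rot: [0.001, 0.707, 0.707, 0.002]
wrist_force: [-0.1, -0.2, -0.5]
opening: -0.001
grasp_force: 0.0
```

Emit:
servo_tool:
  steps:
    - {"dx":0,"dy":0,"dz":-0.2,"wx":0,"wy":0,"wz":0}
    - {"dx":0,"dy":0,"dz":-0.4,"wx":0,"wy":0,"wz":0}
    - {"dx":0,"dy":0,"dz":-0.43,"wx":0,"wy":0,"wz":0}
    - {"dx":0,"dy":0,"dz":-0.43,"wx":0,"wy":0,"wz":0}
    - {"dx":0,"dy":0,"dz":-0.43,"wx":0,"wy":0,"wz":0}

```text
time_s: 6.38
eef_pos: [0.5053, 0.2663, 0.1043]
eef_rot: [0.0, 0.708, 0.707, 0.001]
wrist_force: [0.6, 0.1, 0.2]
opening: -0.0
grasp_force: 0.0
```

Emit:
servo_tool:
  steps:
    - {"dx":0,"dy":0,"dz":-0.07,"wx":0,"wy":0,"wz":0}
    - {"dx":0,"dy":0,"dz":-0.14,"wx":0,"wy":0,"wz":0}
    - {"dx":0,"dy":0,"dz":-0.2,"wx":0,"wy":0,"wz":0}
    - {"dx":0,"dy":0,"dz":-0.21,"wx":0,"wy":0,"wz":0}
    - {"dx":0,"dy":0,"dz":-0.21,"wx":0,"wy":0,"wz":0}

```text
time_s: 6.8
eef_pos: [0.5064, 0.2672, 0.0839]
eef_rot: [0.002, 0.707, 0.707, 0.002]
wrist_force: [2.3, -1.1, 7.6]
opening: -0.002
grasp_force: 4.0
```

Emit:
servo_tool:
  steps:
    - {"dx":0,"dy":0,"dz":-0.01,"wx":0,"wy":0,"wz":0}
    - {"dx":0,"dy":0,"dz":-0.02,"wx":0,"wy":0,"wz":0}
    - {"dx":0,"dy":0,"dz":-0.02,"wx":0,"wy":0,"wz":0}
    - {"dx":0,"dy":0,"dz":-0.02,"wx":0,"wy":0,"wz":0}
    - {"dx":0,"dy":0,"dz":-0.02,"wx":0,"wy":0,"wz":0}

```text
time_s: 7.22
eef_pos: [0.5065, 0.2672, 0.083]
eef_rot: [0.002, 0.707, 0.707, 0.002]
wrist_force: [-0.0, -2.4, 12.8]
opening: -0.002
grasp_force: 6.5
```

The force of 12.8 N exceeds the 9 N spring, so the plunger is at its stop. I'll press a touch more and hold, then release.

Emit:
servo_tool:
  steps:
    - {"dx":0,"dy":0,"dz":-0.01,"wx":0,"wy":0,"wz":0}
    - {"dx":0,"dy":0,"dz":-0.01,"wx":0,"wy":0,"wz":0}
    - {"dx":0,"dy":0,"dz":-0.01,"wx":0,"wy":0,"wz":0}
    - {"dx":0,"dy":0,"dz":-0.01,"wx":0,"wy":0,"wz":0}
    - {"dx":0,"dy":0,"dz":-0.01,"wx":0,"wy":0,"wz":0}

```text
time_s: 7.63
eef_pos: [0.5066, 0.2672, 0.0829]
eef_rot: [0.002, 0.707, 0.707, 0.002]
wrist_force: [-3.3, -4.1, 20.0]
opening: -0.002
grasp_force: 10.0
```

Emit:
servo_tool:
  steps:
    - {"dx":0,"dy":0,"dz":0,"wx":0,"wy":0,"wz":0}
    - {"dx":0,"dy":0,"dz":0,"wx":0,"wy":0,"wz":0}
    - {"dx":0,"dy":0,"dz":0,"wx":0,"wy":0,"wz":0}
    - {"dx":0,"dy":0,"dz":0,"wx":0,"wy":0,"wz":0}
    - {"dx":0,"dy":0,"dz":0,"wx":0,"wy":0,"wz":0}

```text
time_s: 8.05
eef_pos: [0.5066, 0.2672, 0.0829]
eef_rot: [0.002, 0.707, 0.707, 0.002]
wrist_force: [-3.0, -3.7, 20.2]
opening: -0.002
grasp_force: 10.0
```

Emit:
servo_tool:
  steps:
    - {"dx":0,"dy":0,"dz":0,"wx":0,"wy":0,"wz":0}
    - {"dx":0,"dy":0,"dz":0.05,"wx":0,"wy":0,"wz":0}
    - {"dx":0,"dy":0,"dz":0.15,"wx":0,"wy":0,"wz":0}
    - {"dx":0,"dy":0,"dz":0.3,"wx":0,"wy":0,"wz":0}
    - {"dx":0,"dy":0,"dz":0.6,"wx":0,"wy":0,"wz":0}

```text
time_s: 8.47
eef_pos: [0.5015, 0.2663, 0.1368]
eef_rot: [-0.002, 0.707, 0.707, -0.003]
wrist_force: [-0.3, 0.3, 0.5]
opening: -0.003
grasp_force: 0.0
```

Emit:
servo_tool:
  steps:
    - {"dx":0,"dy":0,"dz":0.3,"wx":0,"wy":0,"wz":0}
    - {"dx":0,"dy":0,"dz":0.6,"wx":0,"wy":0,"wz":0}
    - {"dx":0,"dy":0,"dz":0.8,"wx":0,"wy":0,"wz":0}
    - {"dx":0,"dy":0,"dz":0.8,"wx":0,"wy":0,"wz":0}
    - {"dx":0,"dy":0,"dz":0.8,"wx":0,"wy":0,"wz":0}

```text
time_s: 8.88
eef_pos: [0.5046, 0.2673, 0.2206]
eef_rot: [0.001, 0.707, 0.707, 0.001]
wrist_force: [-0.6, 0.7, -0.5]
opening: -0.002
grasp_force: 0.0
```

```bash
python3 - <<'E'
from bench import ctrl, vision
from h import *
C=pickle.load(open('c0.pkl','rb'))
s=vision.camera('side');c=vision.camera('scene')
o=np.hstack([cv2.resize(s['frame'][150:350,150:420],(400,296)),cv2.resize(c['frame'][170:400,200:480],(388,296))]);cv2.imwrite('pics/p5.png',o[:,:,::-1])
print(ctrl.get_obs()['eef_pos'],ctrl.get_obs()['time_s'])
E
```

```text
[0.5031361  0.26685475 0.21797584] 8.9833
```

View pics/p5.png

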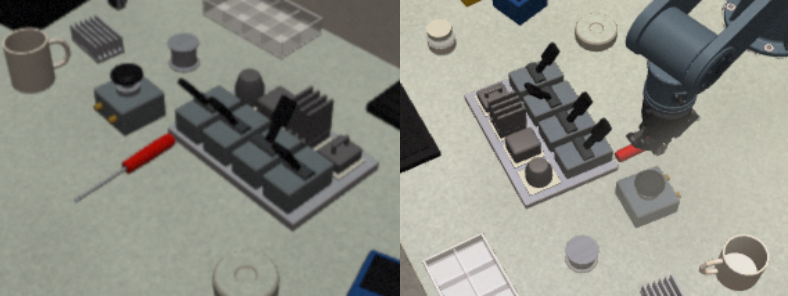

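Paddle 3 is off and the other three are on. The plunger is back up, the loose things are where they were, and the arm is clear.

```bash
python3 -c "
from bench import workorder
print(workorder.hand_in())"
```

```text
the job is handed in; nothing more can be done
None
```

The finned adapter was in outlet 3: I pushed its paddle fully off, left the other three on, then held the discharge plunger at its stop for about 1.2 s and released it; the job is handed in at about 9 s, and no verdict came back.

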